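# Close both end caps of a fruit pack and weigh it

### The job

Both end caps of the cardboard fruit pack stand proud of the sleeve. Hold the pack by its sleeve and push one end against the upright face of the steel stop bracket until that cap is fully home, turn the pack end for end and close the other cap on the same face (do not press the caps with the gripper or on anything else), then lay the pack window up in the middle of the weighing plate and let go. Leave the other things on the bench where they are.

Things in the scene. Friction and masses are not known exactly. Their poses are not given: they have to be found in the camera images.
- pack: the only card-sleeved pack: cardboard sleeve 140 long (x) x 56 wide (y) x 50 high (z) mm, a window in its top showing brown fruit, a white plastic cap plugged in each end; about 0.34 kg. Starts flat on the bench, window up. Origin: centre of the sleeve's underside; x along its length, z up; sleeve ends at x = +70 and -70 mm
- cap_a: white cap in the pack's +x end: flange 54 wide x 46 high x 6 mm thick, clear of the bench by 2.5 mm. Origin: centre of its outer face; its x axis points outward. Slides stiffly (about 6 N) along the pack: outer face 86 to 90 mm from the pack's origin along x at the start (10 to 14 mm gap between flange and sleeve), 76 mm when fully home (no gap)
- cap_b: the same white cap in the pack's -x end, outer face 86 to 90 mm from the pack's origin at the start and 76 mm when home; its x axis points outward (the pack's -x)
- stop: dark steel bent bracket bolted to the bench: upright plate 140 wide (y) x 65 high x 8 mm thick, with its foot and two gussets behind it, 100 mm deep. Origin: on the bench, at the foot of the middle of the plain upright face that looks towards the robot (its -x); push along its +x. The bench in front of the face is clear
- scale: black bench scale 230 x 230 mm with a square white weighing plate 220 x 220 mm, fixed; origin: centre of its underside, on the bench; top of plate 70 mm above the bench
- scale_top (a point): centre of the top face of the weighing plate, 70 mm above the bench
- punnet_1: bystander: clear tray of fruit 150 x 110 x 45 mm, origin under its centre
- tub: bystander: small white tub 85 x 65 x 40 mm, origin under its centre
- tape: bystander: roll of clear tape lying flat, diameter 90 mm, height 24 mm, origin under its centre
- scissors: bystander: green-handled scissors lying flat, 170 x 70 x 10 mm, origin under the pivot
- spare_caps: bystander: small stack of spare white caps, 54 x 46 x 30 mm, origin under its centre
Not all that is in view belongs to the job. Leave any blue or orange look-alike of the stop alone. Leave any blue or turquoise look-alike of the pack alone.

How it is judged (in metres and radians):
On the way, in this order (a step that is already met when the one before it is completed fails the run):
1. one cap (either) is pushed home against the bracket's face, the other still standing proud ((((x of cap_a in the frame of pack below 0.0785 m and x of cap_a in the frame of stop between -0.01 and 0.008 m and y of cap_a in the frame of stop between -0.075 and 0.075 m) and not (x of cap_b in the frame of pack above -0.0785 m)) or ((x of cap_b in the frame of pack above -0.0785 m and x of cap_b in the frame of stop between -0.01 and 0.008 m and y of cap_b in the frame of stop between -0.075 and 0.075 m) and not (x of cap_a in the frame of pack below 0.0785 m)))), for 0.1 s.
2. with the pack turned end for end, the other cap is at the bracket's face and both are home (x of cap_a in the frame of pack below 0.0785 m and x of cap_b in the frame of pack above -0.0785 m and ((x of cap_a in the frame of pack below 0.0785 m and x of cap_a in the frame of stop between -0.01 and 0.008 m and y of cap_a in the frame of stop between -0.075 and 0.075 m) or (x of cap_b in the frame of pack above -0.0785 m and x of cap_b in the frame of stop between -0.01 and 0.008 m and y of cap_b in the frame of stop between -0.075 and 0.075 m))), for 0.1 s.
At the end, for the whole second after the job is handed in: Both caps are home (outer face within 78.5 mm of the pack's origin), and the pack lies released, at rest, flat and window up on the weighing plate, its centre within 40 mm of the plate's centre along each of the plate's sides (x of cap_a in the frame of pack below 0.0785 m and x of cap_b in the frame of pack above -0.0785 m and x of pack in the frame of scale_top between -0.04 and 0.04 m and y of pack in the frame of scale_top between -0.04 and 0.04 m and z of pack in the frame of scale_top between -0.004 and 0.005 m and angle between pack's own z axis and vertical below 0.06 rad and linear speed of pack below 0.02 m/s); the robot touches nothing.
It fails at once if a cap is pressed by the gripper or against the scale instead of the bracket (over 5 N) (contact force between any of the fingers, the arm, scale and cap_a above 5 N or contact force between any of the fingers, the arm, scale and cap_b above 5 N).
It fails at once if a bystander is moved more than 30 mm (distance of any of punnet_1, spare_caps, tub, tape, scissors from where it was at the start of the episode above 0.03 m).
It also fails if it takes over 67 s, if anything falls off the work surface, if the arm or the gripper's body presses on something with over 40 N, if the wrist force passes 120 N, or if a joint passes its speed limit or range.

### The arm

A 6-joint arm with a two-finger parallel gripper is mounted at the origin on the work surface. World frame = base frame: x ahead of the robot, y to its left, z up, the work surface at z = 0. Lengths are in mm, angles in rad, forces in N, time in s.
With the tool pointing down it reaches from about 350 to 875 mm from the base axis. Payload 4.2 kg.
Tool frame: the origin (TCP) lies on the mounting face of the last link; the fingertips stand 173 mm ahead of it and the grasp point (between the pads) lies 155 mm ahead of it; z points along the fingers, y is the line along which they close (so a half turn about z gives the same grasp; the last joint's range is limited). The gripper opens to 85 mm and grips with 20 to 120 N. Pads are 22 mm wide; open, the fingers measure 114 mm over their backs; the gripper's body (76 mm by 85 mm) begins 54 mm behind the grasp point. The pads swing forward as they close: fully open they stand 13 mm farther back than shut.
Start: joints at [1.534, 0.385, 0.008, 0, -1.194, -0.259], TCP at [182.158, 597.845, 404.712] pointing down, gripper open.
Joint ranges: [-3.14, 3.14], [-1.21, 2.06], [-1.07, 1.41], [-3.16, 2.05], [-2.99, -0.16], [-3.1, 3.1]. Speed limits (rad/s): [2.79, 2.79, 3.14, 3.14, 3.14, 3.14].

### API

Orientations are given as a unit quaternion [x, y, z, w].
In Python, from bench import arm gives the robot as it stands. The module is installed in compiled form; this text tells all that it offers.
- The arm moves only by the tool move_arm, never from a script. Its arguments are lists of equal length, an entry for each row: "fingers": the finger opening in mm, from 0 to 85.4; "travel": the shift along the tool's x, y, z in mm, a list of three; "dr": the turn, a rotation vector about the tool's x, y, z in rad, a list of three. A call has 1 to 10 rows; each row is the pose to reach, as a shift and turn from the pose commanded when the call began, along the tool's axes at that moment; what a row does not reach only later rows make up. A row lasts 1/10 s, in which the tool goes at most 50 mm and 8.59 degrees, less where a joint would pass 70% of its speed; a pose out of reach is approached as far as the arm can. A call with a gripper value outside its range is refused whole. The fingers move at their own pace and stop on an object; the grip force is fixed at half the most. Time passes only in rows, so rows that repeat a pose let the fingers close. It gives the time, the measured TCP pose, the force, the opening and the grip force at its end, in the units of the state.
- arm.read_state(): the state, without advancing time (a new reading comes with each control period).
- arm.get_image(name): name is "scene" or "top"; returns the picture (384x512x3 uint8, red, green, blue); there is no depth.
- arm.camera_model(name): a dict with "intrinsics" (3x3 intrinsics, pixels), "pose" (4x4, takes a point from camera to world coordinates). Camera axes: x right, y up, looking along -z (the intrinsics and any distortion apply to the point x, -y, -z); pixel columns grow to the right and rows downward; lengths in mm; the calibration is good to about 2 mm. A picture is of the moment at which its call begins. camera_model takes no time and is no camera call.
- arm.job_done(): hands the job in; it is judged then, once.
The state is a dict: "clock": time; "joints": joint angles; "joint_vel": joint speeds; "joint_efforts": joint torques, N m; "position": TCP position; "ee_rot": TCP orientation; "contact_force": force on the tool from outside, world axes, zero at the start; "wrist_torque": the same for the moment, N m; "gripper_width": finger opening in mm; "grasp_force": force on a finger pad.
Only numpy, scipy, OpenCV 4.12 (cv2) and the standard library are available. Lean on these libraries where they do the work, as an engineer would, in place of code of your own. Each camera call takes 0.05 s, during which the arm holds its last target. There are 200 camera calls.

## Working session

There is one attempt and no reset: what is moved stays moved. The work goes in short steps, Python scripts to look and compute and a tool call to move; the robot and the scene stay as the last step left them, time stands still between calls to the robot, and variables do not carry over. Pictures are saved under pics/ and viewed, at most 10 in all, crops included, and the job is handed in when it is done.

Besides the shell and the picture viewer there is one more tool, called after "Request:" as name(argument=value, ...) on one line, values as JSON. move_arm: Moves the arm, as the interface text tells. Its arguments: {"type":"object","properties":{"fingers":{"type":"array","items":{"type":"number"}},"travel":{"type":"array","items":{"type":"array","items":{"type":"number"}}},"dr":{"type":"array","items":{"type":"array","items":{"type":"number"}}}},"required":["fingers","travel","dr"]}

```bash
mkdir -p pics
python3 - <<'E'
from bench import arm
import cv2, numpy as np
print(arm.read_state())
for n in ("scene","top"):
    im=arm.get_image(n); cv2.imwrite(f"pics/{n}0.png",im[:,:,::-1])
    c=arm.camera_model(n); print(n,np.round(c["intrinsics"],1).tolist(),np.round(c["pose"],3).tolist(),[k for k in c])
a=cv2.imread("pics/scene0.png");b=cv2.imread("pics/top0.png")
E
```

```text
{'clock': 0.0, 'joints': array([ 1.53358224e+00,  3.85572929e-01,  6.61376362e-03, -5.52363897e-04,
       -1.19399738e+00, -2.58620831e-01]), 'joint_vel': array([-0.00042518,  0.00060496,  0.00087757, -0.00097398, -0.00088638,
        0.00062105]), 'joint_efforts': array([ 1.62124534e-04, -3.92290127e+01,  1.88404298e+01,  4.18633059e+00,
       -4.64831319e-03, -3.39921755e-06]), 'position': array([182.09860956, 597.66421984, 403.59863772]), 'ee_rot': array([ 9.89064512e-01, -1.47479349e-01, -1.35798268e-04,  1.10185533e-03]), 'contact_force': array([0.01070035, 0.13172802, 0.26795076]), 'wrist_torque': array([0.00598753, 0.04222436, 0.01058258]), 'grasp_force': 0.0, 'gripper_width': 85.3290049579939}
scene [[406.0, 0.0, 261.1], [0.0, 406.0, 194.0], [0.0, 0.0, 1.0]] [[-0.671, -0.624, 0.399, 1009.964], [0.741, -0.562, 0.368, 442.081], [-0.005, 0.543, 0.84, 1115.159], [0.0, 0.0, 0.0, 1.0]] ['intrinsics', 'pose']
top [[350.7, 0.0, 263.7], [0.0, 350.7, 186.8], [0.0, 0.0, 1.0]] [[0.013, 0.996, -0.085, 427.353], [-1.0, 0.012, -0.008, -4.554], [-0.007, 0.085, 0.996, 1153.047], [0.0, 0.0, 0.0, 1.0]] ['intrinsics', 'pose']
```

View pics/scene0.png

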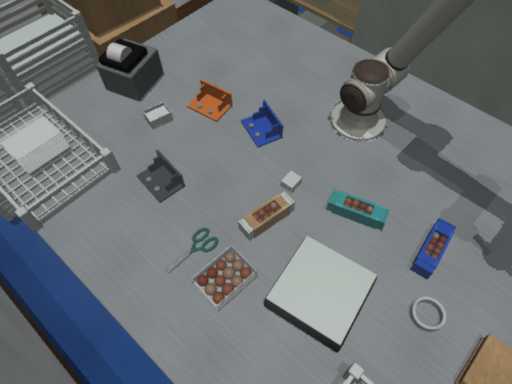

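View pics/top0.png

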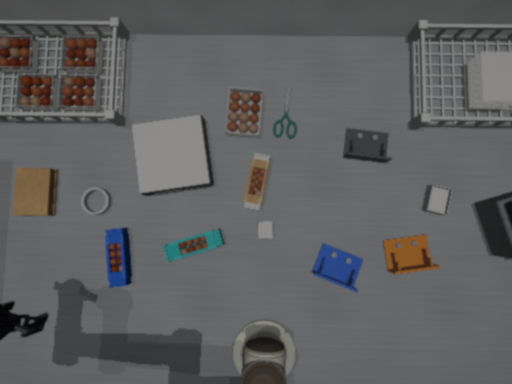

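The scene view shows tan card pack at (267,214), turquoise at (357,208), blue at (434,248). The top view shows the tan one at (257,181), turquoise at (193,245), blue at (117,257). Only the tan one has a card sleeve and white caps, so it is the pack. 
For the stop, dark steel is at scene (162,178) / top (367,145), blue at (264,125) / (337,267), orange at (211,100) / (409,254). The dark one is the stop. The scale is at scene (322,290) / top (172,155). Next I confirm with a crop and measure by masks.

```bash
cat > h.py <<'E'
import cv2, numpy as np
from bench import arm
CM={n:arm.camera_model(n) for n in("scene","top")}
def ray(n,p):
    c=CM[n];K=np.array(c["intrinsics"]);T=np.array(c["pose"])
    d=np.linalg.solve(K,[p[0],p[1],1.]);d=T[:3,:3]@(d*[1,-1,-1])
    return T[:3,3],d/np.linalg.norm(d)
def plane(n,p,z):
    o,d=ray(n,p);return o+d*(z-o[2])/d[2]
def tri(ps,pt):
    o1,d1=ray("scene",ps);o2,d2=ray("top",pt)
    s=np.linalg.lstsq(np.c_[d1,-d2],o2-o1,rcond=None)[0]
    a,b=o1+s[0]*d1,o2+s[1]*d2;return (a+b)/2,np.linalg.norm(a-b)
def big(m,seed):
    k,l,st,ce=cv2.connectedComponentsWithStats(m.astype(np.uint8))
    j=min(range(1,k),key=lambda i:np.linalg.norm(ce[i]-seed)-0.05*st[i][4]);return (l==j).astype(np.uint8),st[j],ce[j]
E
python3 - <<'E'
from h import *
I={n:cv2.imread(f"pics/{n}0.png") for n in("scene","top")}
def crop(n,x,y,g=1):
    c=cv2.resize(I[n][y-37:y+38,x-50:x+50],(400,300),interpolation=cv2.INTER_CUBIC)
    return (255*(c/255.)**g).astype(np.uint8)
m=np.vstack([np.hstack([crop("top",257,181),crop("scene",267,214)]),np.hstack([crop("top",367,145,.6),crop("scene",162,178,.6)])])
cv2.imwrite("pics/crop1.png",m)
seeds={"scene":((267,214),(322,285)),"top":((257,181),(172,155))}
fr={}
for n in I:
    hsv=cv2.cvtColor(I[n],cv2.COLOR_BGR2HSV).astype(int)
    h,s,v=[hsv[...,i] for i in range(3)]
    yy,xx=np.mgrid[:384,:512]
    near=lambda p,r:np.hypot(xx-p[0],yy-p[1])<r
    p,q=seeds[n]
    sl=((h<25)|(h>170))&(s>60)&near(p,35)
    M,st,ce=big(sl,p);c=max(cv2.findContours(M,0,2)[0],key=cv2.contourArea)
    print(n,"sleeve",st,ce.round(1),cv2.minAreaRect(c))
    bx=cv2.boxPoints(cv2.minAreaRect(c)); print([plane(n,x,50)[:2].round(1).tolist() for x in bx], plane(n,cv2.minAreaRect(c)[0],50).round(1))
    f=((h<14)|(h>172))&(s>90)&(v<150)&near(p,30); fr[n]=np.array([xx[f].mean(),yy[f].mean()]);print("fruit",f.sum(),fr[n].round(1),plane(n,fr[n],50).round(1))
    w=(s<40)&(v>150)&near(q,75)
    M,st,ce=big(w,q);c=max(cv2.findContours(M,0,2)[0],key=cv2.contourArea)
    bx=cv2.approxPolyDP(c,6,True)[:,0]; print("plate",st,bx.tolist(),[plane(n,x,70)[:2].round(0).tolist() for x in bx]);fr[n+"p"]=ce
    M2=cv2.moments(c);
print("tri fruit",tri(fr["scene"],fr["top"]),"plate",tri(fr["scenep"],fr["topp"]))
E
```

```text
scene sleeve [244 194  46  42 937] [267.4 213.7] ((267.9003601074219, 213.75291442871094), (22.468786239624023, 44.88532257080078), 56.72511291503906)
[[600.7, -10.7], [457.7, 15.6], [484.4, 88.0], [622.4, 59.8]] [542.8  38.5  50. ]
fruit 210 [264.6 212.8] [547.2  28.8  50. ]
plate [ 267  236  110  108 6476] [[306, 236], [267, 298], [340, 343], [376, 274]] [[533.0, 176.0], [744.0, 214.0], [708.0, 424.0], [496.0, 390.0]]
top sleeve [244 159  25  45 766] [256.3 181.2] ((256.3846130371094, 181.07691955566406), (17.65045166015625, 43.14554977416992), 11.309932708740234)
[[476.9, 67.0], [611.7, 42.4], [601.3, -12.7], [466.7, 12.4]] [538.8  27.3  50. ]
fruit 264 [256.2 179.9] [542.5  27.9  50. ]Traceback (most recent call last):
  File "<stdin>", line 22, in <module>
  File "h.py", line 16, in big
    j=min(range(1,k),key=lambda i:np.linalg.norm(ce[i]-seed)-0.05*st[i][4]);return (l==j).astype(np.uint8),st[j],ce[j]
ValueError: min() iterable argument is empty
```

View pics/crop1.png

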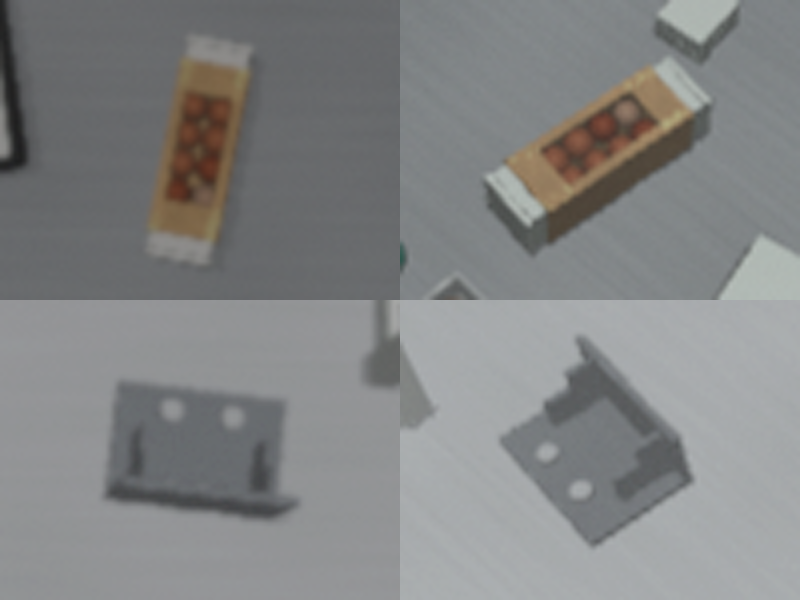

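The crop confirms the pack: tan sleeve, fruit window and a proud white cap at each end. It also shows the dark bracket with its upright plate on the robot side. Its foot edge in the top image runs from about (343.3,157.5) to (385.3,162.3).

Run:
```python
from h import *
I={n:cv2.imread(f"pics/{n}0.png") for n in("scene","top")}
print("fruit tri",tri((264.6,212.8),(256.2,179.9)))
g=cv2.cvtColor(I["top"],cv2.COLOR_BGR2GRAY)
print("plate grey",g[155,172],"bench",g[155,310],g[181,300])
M,st,ce=big((g>140)&(np.mgrid[:384,:512][0]>105)&(np.abs(np.mgrid[:384,:512][1]-172)<45)&(np.mgrid[:384,:512][0]<200),(172,155))
c=max(cv2.findContours(M,0,2)[0],key=cv2.contourArea);b=cv2.boxPoints(cv2.minAreaRect(c))
print("plate top",b.round(1).tolist(),[plane("top",x,70)[:2].round(0).tolist() for x in b],plane("top",b.mean(0),70).round(1),cv2.minAreaRect(c)[1])
S=np.array([[306,236],[267,298],[340,343],[376,274]],float)
for s in S:
    w=plane("scene",s,70);q=min(b,key=lambda x:np.linalg.norm(plane("top",x,70)-w));r=tri(s,q);print("corner",r[0].round(1),round(r[1],1))
# caps: white mask near pack in top
hsv=cv2.cvtColor(I["top"],cv2.COLOR_BGR2HSV).astype(int);yy,xx=np.mgrid[:384,:512]
m=((hsv[...,2]>130))&(np.hypot(xx-257,yy-181)<36)
M,st,ce=big(cv2.morphologyEx((m).astype(np.uint8),3,np.ones((5,5))),(257,181));c=max(cv2.findContours(M,0,2)[0],key=cv2.contourArea);r=cv2.minAreaRect(c)
bx=cv2.boxPoints(r);print("pack all",r,[plane("top",x,49)[:2].round(1).tolist() for x in bx],plane("top",r[0],49).round(1))
# stop: foot line of front face, refine: darkest->bench transition from below per column
L=plane("top",(343.25,157.5),0);R=plane("top",(385.25,162.25),0)
print("stop L,R",L.round(1),R.round(1),"mid",((L+R)/2).round(1),"w",np.linalg.norm(L-R).round(1),"yaw",np.arctan2(-(L-R)[0],(L-R)[1]).round(3))
pts=[]
for x in range(347,383,2):
    col=g[150:172,x].astype(float);d=np.diff(col);k=int(np.argmax(d[5:]))+5
    a=d[k-1:k+2] if k+2<=len(d) else d[k-1:]
    pts.append((x,150+k+.5+(0 if len(a)<3 else .5*(a[0]-a[2])/(a[0]-2*a[1]+a[2]))))
P=np.array([plane("top",p,0)[:2] for p in pts]);print(np.round(pts,1)[:,1].tolist())
k=np.polyfit(P[:,1],P[:,0],1);print("face fit x=",k,"yaw",-np.arctan(k[0]))
# plate top edges in scene for height check: ends of top edge (146.. ) from crop
for s in ((112+ (578-400)/4,141+(337-300)/4),(112+(690-400)/4,141+(480-300)/4)): print("scene",s,plane("scene",s,65).round(1),plane("scene",s,0).round(1))
```

```text
fruit tri (array([543.78922016,  27.31395137,  44.01804169]), np.float64(2.0872250507358228))
plate grey 141 bench 105 106
plate top [[170.60000610351562, 155.1999969482422], [173.0, 154.0], [174.0, 156.0], [171.60000610351562, 157.1999969482422]] [[615.0, 296.0], [619.0, 289.0], [612.0, 286.0], [609.0, 293.0]] [613.7 291.   70. ] (2.2360680103302, 2.683281421661377)
corner [595.3 229.5 230.5] 33.2
corner [679.2 251.9  28.7] 143.3
corner [ 646.9  395.8 -198.4] 57.0
corner [568.5 334.6 146. ] 134.4
pack all ((253.39999389648438, 204.1999969482422), (9.486832618713379, 17.076297760009766), 71.56504821777344) [[470.9, 66.0], [488.6, 15.2], [460.4, 5.4], [442.8, 56.1]] [465.7  35.7  49. ]
stop L,R [ 625.9 -258.4    0. ] [ 611.7 -397.1    0. ] mid [ 618.8 -327.7    0. ] w 139.5 yaw -0.103
[158.1, 158.3, 158.3, 158.5, 158.6, 159.3, 159.3, 159.8, 160.1, 160.3, 160.3, 160.4, 160.5, 161.2, 161.3, 161.7, 162.3, 162.3]
face fit x= [1.16848061e-01 6.56465275e+02] yaw -0.11632058168457152
scene (156.5, 150.25) [ 615.  -392.1   65. ] [ 590.5 -443.7    0. ]
scene (184.5, 186.0) [ 648.9 -216.    65. ] [ 626.6 -256.7    0. ]
```

```bash
cat >> h.py <<'E'
def go(p0,y0,p1,y1):
    c,s=np.cos(y0),np.sin(y0);R=np.array([[c,s,0],[s,-c,0],[0,0,-1.]]).T
    print("travel",(R.T@(np.array(p1,float)-p0)).round(1).tolist(),"drz",round(-(y1-y0),3))
def at():
    s=arm.read_state();q=s["ee_rot"];print("t",round(float(s["clock"]),2),"p",s["position"].round(1),"yaw",round(2*np.arctan2(q[1],q[0]),3),"tilt",q[2:].round(4),"F",s["contact_force"].round(1),"M",s["wrist_torque"].round(2),"w",round(s["gripper_width"],1),"gf",round(s["grasp_force"],1),"j",s["joints"].round(2))
E
python3 - <<'E'
from h import *
I=cv2.imread("pics/top0.png")
g=cv2.cvtColor(I,cv2.COLOR_BGR2GRAY);yy,xx=np.mgrid[:384,:512]
M,st,ce=big((g>124)&(yy>105)&(yy<205)&(abs(xx-172)<50),(172,155))
c=max(cv2.findContours(M,0,2)[0],key=cv2.contourArea);r=cv2.minAreaRect(c);b=cv2.boxPoints(r)
print("plate top",r,[plane("top",x,70)[:2].round(0).tolist() for x in b],plane("top",b.mean(0),70).round(1))
for s in [[306,236],[267,298],[340,343],[376,274]]:
    w=plane("scene",s,70);q=min(b,key=lambda x:np.linalg.norm(plane("top",x,70)-w));t=tri(s,q);print("corner",t[0].round(1),round(t[1],1))
go((182.16,597.85,404.71),-.2958,(540,27,300),-.18)
E
```

```text
plate top ((169.16998291015625, 153.18997192382812), (68.30651092529297, 70.1449966430664), 81.8698959350586) [[712.0, 429.0], [746.0, 211.0], [532.0, 175.0], [498.0, 390.0]] [621.2 301.1  70. ]
corner [532.2 175.4  66.9] 0.4
corner [745.2 212.6  69.2] 3.9
corner [710.  425.   78.8] 1.8
corner [497.9 389.3  72.5] 1.2
travel [508.7, 441.7, 104.7] drz -0.116
```

Request:
move_arm(fingers=[85,85,85,85,85,85,85,85], travel=[[20,18,4],[60,52,12],[100,86,20],[135,117,28],[170,147,35],[205,178,42],[240,208,50],[254,221,52]], dr=[[0,0,0],[0,0,0],[0,0,-0.02],[0,0,-0.03],[0,0,-0.04],[0,0,-0.05],[0,0,-0.058],[0,0,-0.058]])

```text
clock: 0.9
position: [361.4, 309.0, 351.5]
ee_rot: [0.993, -0.12, -0.001, 0.001]
contact_force: [-0.9, 0.7, -0.1]
gripper_width: 85.0
grasp_force: 0.0
```

Request:
move_arm(fingers=[85,85,85,85,85,85,85,85,85,85], travel=[[30,29,6],[60,58,12],[95,92,20],[130,126,28],[165,160,36],[195,190,43],[220,215,49],[235,229,52],[241.5,235,52.7],[241.5,235,52.7]], dr=[[0,0,0],[0,0,-0.01],[0,0,-0.02],[0,0,-0.03],[0,0,-0.04],[0,0,-0.05],[0,0,-0.058],[0,0,-0.058],[0,0,-0.058],[0,0,-0.058]])

```text
clock: 1.9
position: [540.2, 26.5, 299.5]
ee_rot: [0.996, -0.091, -0.0, 0.0]
contact_force: [-0.5, 0.6, -0.5]
gripper_width: 85.2
grasp_force: 0.0
```

Run:
```python
from h import *
at()
```

```text
t 1.9 p [540.2  26.5 299.5] yaw -0.181 tilt [-0.0005  0.0002] F [-0.5  0.6 -0.5] M [ 0.06  0.03 -0.04] w 85.2 gf 0.0 j [ 0.35  0.35 -0.34 -0.   -0.88  1.04]
```

Request:
move_arm(fingers=[85,85,85,85,85,85,85,85], travel=[[0,0,15],[0,0,40],[0,0,65],[0,0,85],[0,0,100],[0,0,110],[0,0,117],[0,0,117]], dr=[[0,0,0],[0,0,0],[0,0,0],[0,0,0],[0,0,0],[0,0,0],[0,0,0],[0,0,0]])

```text
clock: 2.7
position: [539.8, 27.6, 182.6]
ee_rot: [0.996, -0.089, -0.0, 0.0]
contact_force: [-0.0, -0.5, -0.2]
gripper_width: 85.2
grasp_force: 0.0
```

Request:
move_arm(fingers=[50,50,50,50,50,50,50,50,50,50], travel=[[0,0,0],[0,0,0],[0,0,0],[0,0,0],[0,0,0],[0,0,0],[0,0,0],[0,0,0],[0,0,0],[0,0,0]], dr=[[0,0,0],[0,0,0],[0,0,0],[0,0,0],[0,0,0],[0,0,0],[0,0,0],[0,0,0],[0,0,0],[0,0,0]])

```text
clock: 3.7
position: [540.6, 27.4, 184.2]
ee_rot: [0.996, -0.09, 0.001, -0.001]
contact_force: [-0.8, 2.5, 6.6]
gripper_width: 55.2
grasp_force: 65.0
```

Request:
move_arm(fingers=[50,50,50,50,50,50,50,50], travel=[[0,0,-5],[0,0,-15],[0,0,-35],[0,0,-55],[0,0,-75],[0,0,-90],[0,0,-100],[0,0,-100]], dr=[[0,0,0],[0,0,0],[0,0,0],[0,0,0],[0,0,0],[0,0,0],[0,0,0],[0,0,0]])

```text
clock: 4.5
position: [540.1, 27.0, 284.4]
ee_rot: [0.996, -0.09, 0.001, -0.001]
contact_force: [-0.0, -0.6, -3.2]
gripper_width: 55.5
grasp_force: 64.2
```

Run:
```python
from h import *
at()
t=arm.get_image("top")[:,:,::-1];s=arm.get_image("scene")[:,:,::-1]
cv2.imwrite("pics/top1.png",t);cv2.imwrite("pics/scene1.png",s)
c=lambda a,x,y:cv2.resize(a[y-50:y+50,x-50:x+50],(400,400),interpolation=cv2.INTER_CUBIC)
cv2.imwrite("pics/m1.png",np.hstack([c(t,257,181),c(s,267,204)]))
go((540,27,283),-.18,(470,-311,283),-.11)
```

```text
t 4.5 p [540.1  27.  284.4] yaw -0.18 tilt [ 0.0012 -0.0005] F [-0.  -0.6 -3.2] M [ 0.02 -0.03 -0.02] w 55.5 gf 64.2 j [ 0.35  0.36 -0.36  0.   -0.84  1.04]
travel [-8.4, 345.1, 0.0] drz -0.07
```

View pics/m1.png

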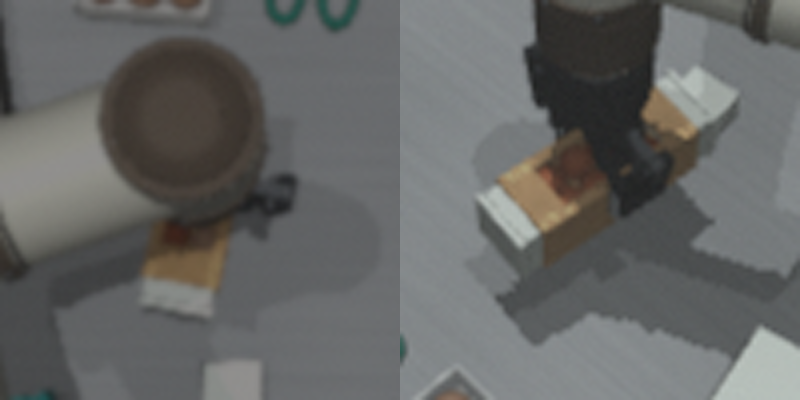

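The pack is held square at mid-sleeve, level, with both caps clear of the fingers: caps at left (175,300) and right (510,225), (700,110).

Request:
move_arm(fingers=[50,50,50,50,50,50,50,50,50,50], travel=[[0.5,15,0],[2,50,0],[4,92,0],[6,137,0],[7,182,0],[9,227,0],[10,270,0],[11.5,307,0],[13,335,0],[13,344,0]], dr=[[0,0,0],[0,0,-0.01],[0,0,-0.02],[0,0,-0.03],[0,0,-0.04],[0,0,-0.05],[0,0,-0.06],[0,0,-0.065],[0,0,-0.07],[0,0,-0.07]])

```text
clock: 5.6
position: [490.0, -316.6, 281.6]
ee_rot: [0.998, -0.057, -0.001, -0.0]
contact_force: [-0.1, 0.2, -3.2]
gripper_width: 55.3
grasp_force: 64.5
```

Request:
move_arm(fingers=[50,50,50,50,50,50,50,50], travel=[[0,0,12],[0,0,30],[0,0,50],[0,0,68],[0,0,81],[0,0,89],[0,0,92],[0,0,92]], dr=[[0,0,0],[0,0,0],[0,0,0],[0,0,0],[0,0,0],[0,0,0],[0,0,0],[0,0,0]])

```text
clock: 6.4
position: [491.5, -313.4, 190.8]
ee_rot: [0.999, -0.055, -0.0, 0.0]
contact_force: [0.4, -0.7, -2.6]
gripper_width: 55.1
grasp_force: 64.5
```

Run:
```python
from h import *
at()
t=arm.get_image("top")[:,:,::-1];s=arm.get_image("scene")[:,:,::-1]
c=lambda a,x,y:cv2.resize(a[y-50:y+50,x-50:x+50],(400,400),interpolation=cv2.INTER_CUBIC)
cv2.imwrite("pics/m2.png",np.hstack([c(t,365,180),c(s,185,170)]))
```

```text
t 6.4 p [ 491.5 -313.4  190.8] yaw -0.109 tilt [-0.0001  0.    ] F [ 0.4 -0.7 -2.6] M [-0.01  0.01 -0.01] w 55.1 gf 64.5 j [-0.29  0.55 -0.34  0.   -0.68  1.75]
```

View pics/m2.png

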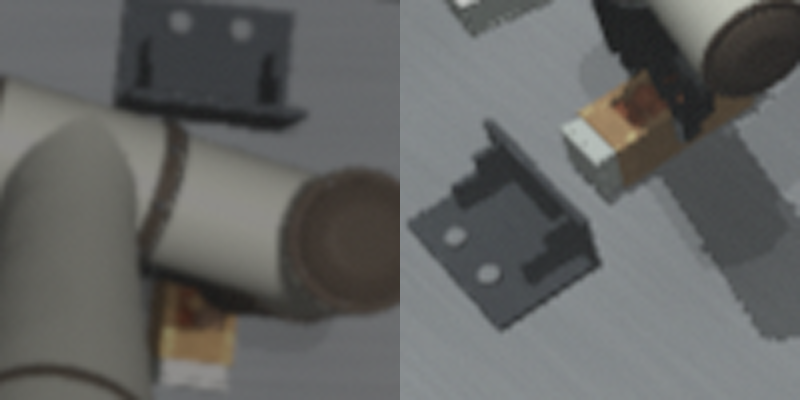

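The pack faces the bracket squarely, roughly 40 mm off (cap at right-half (190,160), plate at (135,180)). Next is a slow push along tool x.

Request:
move_arm(fingers=[50,50,50,50,50,50,50,50,50,50], travel=[[8,0,0],[18,0,0],[26,0,0],[32,0,0],[35,0,0],[37,0,0],[39,0,0],[41,0,0],[43,0,0],[45,0,0]], dr=[[0,0,0],[0,0,0],[0,0,0],[0,0,0],[0,0,0],[0,0,0],[0,0,0],[0,0,0],[0,0,0],[0,0,0]])

```text
clock: 7.5
position: [534.2, -318.4, 190.6]
ee_rot: [0.998, -0.055, -0.003, -0.001]
contact_force: [-5.3, 0.3, 1.5]
gripper_width: 55.4
grasp_force: 64.8
```

Request:
move_arm(fingers=[50,50,50,50], travel=[[1.5,0,0],[3,0,0],[4,0,0],[4,0,0]], dr=[[0,0,0],[0,0,0],[0,0,0],[0,0,0]])

```text
clock: 7.9
position: [538.2, -318.9, 190.6]
ee_rot: [0.998, -0.055, -0.003, -0.001]
contact_force: [-5.7, 1.3, -0.1]
gripper_width: 55.7
grasp_force: 64.8
```

Request:
move_arm(fingers=[50,50,50,50,50], travel=[[1,0,0],[2,0,0],[3,0,0],[4,0,0],[4,0,0]], dr=[[0,0,0],[0,0,0],[0,0,0],[0,0,0],[0,0,0]])

```text
clock: 8.4
position: [542.2, -319.3, 190.6]
ee_rot: [0.998, -0.055, -0.003, -0.001]
contact_force: [-5.1, 1.2, -0.2]
gripper_width: 55.2
grasp_force: 64.8
```

Request:
move_arm(fingers=[50,50,50], travel=[[1,0,0],[2,0,0],[2,0,0]], dr=[[0,0,0],[0,0,0],[0,0,0]])

```text
clock: 8.7
position: [544.2, -319.5, 190.6]
ee_rot: [0.998, -0.055, -0.003, -0.001]
contact_force: [-5.3, 0.5, 0.0]
gripper_width: 55.3
grasp_force: 64.8
```

Request:
move_arm(fingers=[50,50,50], travel=[[1,0,0],[2,0,0],[2,0,0]], dr=[[0,0,0],[0,0,0],[0,0,0]])

```text
clock: 9.0
position: [545.6, -319.8, 190.5]
ee_rot: [0.998, -0.056, -0.004, -0.001]
contact_force: [-7.0, 1.0, 1.1]
gripper_width: 55.4
grasp_force: 65.0
```

Request:
move_arm(fingers=[50,50,50], travel=[[1,0,0],[1.5,0,0],[1.5,0,0]], dr=[[0,0,0],[0,0,0],[0,0,0]])

```text
clock: 9.3
position: [546.1, -319.9, 190.4]
ee_rot: [0.998, -0.056, -0.005, -0.001]
contact_force: [-10.6, 1.1, 3.2]
gripper_width: 55.5
grasp_force: 65.1
```

Request:
move_arm(fingers=[50,50,50,50,50], travel=[[1,0,0],[2,0,0],[3,0,0],[3,0,0],[3,0,0]], dr=[[0,0,0],[0,0,0],[0,0,0],[0,0,0],[0,0,0]])

```text
clock: 9.8
position: [547.1, -320.1, 190.0]
ee_rot: [0.998, -0.056, -0.008, -0.002]
contact_force: [-15.5, 1.8, 5.6]
gripper_width: 55.7
grasp_force: 65.5
```

Run:
```python
from h import *
at()
s=arm.get_image("scene")[:,:,::-1]
cv2.imwrite("pics/m3.png",cv2.resize(s[125:215,120:220],(800,600)[:2] if 0 else (660,594),interpolation=cv2.INTER_CUBIC))
```

```text
t 9.8 p [ 547.1 -320.1  190. ] yaw -0.112 tilt [-0.0082 -0.0022] F [-15.5   1.8   5.6] M [0.5  3.51 0.03] w 55.7 gf 65.5 j [-0.27  0.62 -0.2  -0.   -0.77  1.73]
```

View pics/m3.png

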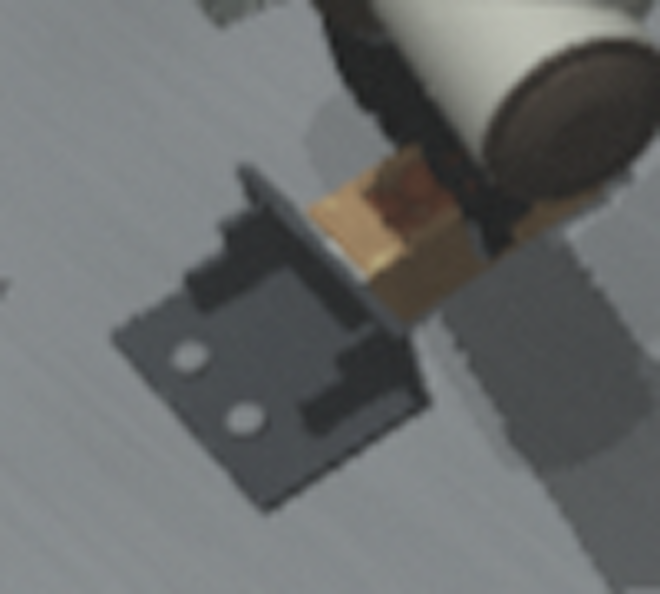

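The cap is flush against the face with no white gap at (345,260), and the force keeps rising past 15 N, so it is home. Now I retract, lift and turn.

Request:
move_arm(fingers=[50,50,50,50,50,50,50,50,50,50], travel=[[-6,0,0],[-16,0,0],[-32,0,-4],[-52,0,-14],[-72,0,-30],[-90,0,-46],[-106,0,-62],[-116,0,-74],[-120,0,-80],[-120,0,-80]], dr=[[0,0,0],[0,0,0],[0,0,0],[0,0,0],[0,0,0],[0,0,0],[0,0,0],[0,0,0],[0,0,0],[0,0,0]])

```text
clock: 10.85
position: [433.3, -307.3, 272.1]
ee_rot: [0.998, -0.055, 0.001, 0.0]
contact_force: [-0.4, 0.3, -3.8]
gripper_width: 55.5
grasp_force: 64.5
```

Request:
move_arm(fingers=[50,50,50,50,50,50,50,50,50,50], travel=[[0,0,0],[0,0,0],[0,0,0],[0,0,0],[0,0,0],[0,0,0],[0,0,0],[0,0,0],[0,0,0],[0,0,0]], dr=[[0,0,0.05],[0,0,0.15],[0,0,0.28],[0,0,0.42],[0,0,0.56],[0,0,0.7],[0,0,0.84],[0,0,0.95],[0,0,1.03],[0,0,1.05]])

```text
clock: 11.85
position: [433.8, -307.2, 270.1]
ee_rot: [0.836, -0.548, -0.0, 0.0]
contact_force: [-0.4, 0.6, -2.7]
gripper_width: 55.5
grasp_force: 64.4
```

Run:
```python
from h import *
at()
```

```text
t 11.85 p [ 433.8 -307.2  270.1] yaw -1.16 tilt [-0.0005  0.0001] F [-0.4  0.6 -2.7] M [-0.05  0.01  0.  ] w 55.5 gf 64.4 j [-0.31  0.37 -0.4  -0.   -0.8   0.72]
```

Request:
move_arm(fingers=[50,50,50,50,50,50,50,50,50,50], travel=[[0,0,0],[0,0,0],[0,0,0],[0,0,0],[0,0,0],[0,0,0],[0,0,0],[0,0,0],[0,0,0],[0,0,0]], dr=[[0,0,0.05],[0,0,0.15],[0,0,0.28],[0,0,0.42],[0,0,0.56],[0,0,0.7],[0,0,0.84],[0,0,0.95],[0,0,1.03],[0,0,1.05]])

```text
clock: 12.85
position: [433.6, -307.2, 270.5]
ee_rot: [-0.449, 0.893, 0.0, -0.0]
contact_force: [1.0, 0.4, -2.6]
gripper_width: 55.1
grasp_force: 64.4
```

Request:
move_arm(fingers=[50,50,50,50,50,50,50,50,50,50], travel=[[0,0,0],[0,0,0],[0,0,0],[0,0,0],[0,0,0],[0,0,0],[0,0,0],[0,0,0],[0,0,0],[0,0,0]], dr=[[0,0,0.05],[0,0,0.15],[0,0,0.28],[0,0,0.42],[0,0,0.56],[0,0,0.7],[0,0,0.84],[0,0,0.95],[0,0,1.03],[0,0,1.0416]])

```text
clock: 13.85
position: [433.4, -307.3, 270.7]
ee_rot: [0.054, 0.999, 0.0, -0.0]
contact_force: [0.2, 0.3, -2.5]
gripper_width: 55.4
grasp_force: 64.4
```

Run:
```python
from h import *
at()
```

```text
t 13.85 p [ 433.4 -307.3  270.7] yaw 3.033 tilt [ 0.0001 -0.0002] F [ 0.2  0.3 -2.5] M [ 0.02 -0.02 -0.02] w 55.4 gf 64.4 j [-0.31  0.37 -0.4  -0.   -0.8  -1.37]
```

Request:
move_arm(fingers=[50,50,50,50,50,50,50,50,50,50], travel=[[-4,0,8],[-10,0,24],[-18,0,42],[-26,0,58],[-36,0,70],[-48,0,77],[-60,0,80],[-70,0,80],[-77,0,80],[-80,0,80]], dr=[[0,0,0],[0,0,0],[0,0,0],[0,0,0],[0,0,0],[0,0,0],[0,0,0],[0,0,0],[0,0,0],[0,0,0]])

```text
clock: 14.85
position: [513.8, -316.1, 191.7]
ee_rot: [0.055, 0.999, -0.0, 0.001]
contact_force: [-0.8, 0.6, -2.6]
gripper_width: 55.3
grasp_force: 64.4
```

Request:
move_arm(fingers=[50,50,50,50,50,50,50,50,50,50], travel=[[-2,0,0],[-4,0,0],[-6,0,0],[-8,0,0],[-10,0,0],[-12,0,0],[-14,0,0],[-16,0,0],[-18,0,0],[-20,0,0]], dr=[[0,0,0],[0,0,0],[0,0,0],[0,0,0],[0,0,0],[0,0,0],[0,0,0],[0,0,0],[0,0,0],[0,0,0]])

```text
clock: 15.85
position: [530.9, -318.0, 190.5]
ee_rot: [0.055, 0.998, 0.001, -0.003]
contact_force: [-6.3, 2.0, 1.3]
gripper_width: 55.0
grasp_force: 64.8
```

Contact made, sliding at about 6 N.

Request:
move_arm(fingers=[50,50,50,50,50], travel=[[-1.5,0,0],[-3,0,0],[-4.5,0,0],[-6,0,0],[-6,0,0]], dr=[[0,0,0],[0,0,0],[0,0,0],[0,0,0],[0,0,0]])

```text
clock: 16.35
position: [536.9, -318.7, 190.5]
ee_rot: [0.055, 0.998, 0.001, -0.003]
contact_force: [-5.3, 2.5, 0.4]
gripper_width: 55.4
grasp_force: 64.8
```

Request:
move_arm(fingers=[50,50,50,50], travel=[[-1,0,0],[-2,0,0],[-3,0,0],[-3,0,0]], dr=[[0,0,0],[0,0,0],[0,0,0],[0,0,0]])

```text
clock: 16.75
position: [539.8, -319.1, 190.5]
ee_rot: [0.055, 0.998, 0.001, -0.003]
contact_force: [-4.6, 0.8, 0.8]
gripper_width: 55.5
grasp_force: 64.8
```

Request:
move_arm(fingers=[50,50,50], travel=[[-1,0,0],[-2,0,0],[-2,0,0]], dr=[[0,0,0],[0,0,0],[0,0,0]])

```text
clock: 17.05
position: [541.8, -319.3, 190.5]
ee_rot: [0.055, 0.998, 0.001, -0.003]
contact_force: [-6.2, 0.6, -0.5]
gripper_width: 55.4
grasp_force: 64.8
```

Request:
move_arm(fingers=[50,50,50], travel=[[-1,0,0],[-2,0,0],[-2,0,0]], dr=[[0,0,0],[0,0,0],[0,0,0]])

```text
clock: 17.35
position: [542.6, -319.4, 190.4]
ee_rot: [0.056, 0.998, 0.001, -0.005]
contact_force: [-9.0, 1.0, 2.1]
gripper_width: 54.9
grasp_force: 65.2
```

Request:
move_arm(fingers=[50,50,50,50,50,50], travel=[[-1,0,0],[-2,0,0],[-3,0,0],[-4,0,0],[-4,0,0],[-4,0,0]], dr=[[0,0,0],[0,0,0],[0,0,0],[0,0,0],[0,0,0],[0,0,0]])

```text
clock: 17.95
position: [544.0, -319.7, 189.7]
ee_rot: [0.056, 0.998, 0.002, -0.009]
contact_force: [-17.0, 1.3, 6.1]
gripper_width: 55.2
grasp_force: 65.5
```

Run:
```python
from h import *
at()
```

```text
t 17.95 p [ 544.  -319.7  189.7] yaw 3.029 tilt [ 0.0023 -0.0088] F [-17.    1.3   6.1] M [0.46 3.8  0.04] w 55.2 gf 65.5 j [-0.28  0.61 -0.21 -0.   -0.77 -1.41]
```

Request:
move_arm(fingers=[50,50,50,50,50,50,50,50,50,50], travel=[[6,0,0],[16,0,0],[28,0,-4],[40,0,-18],[50,0,-40],[56,0,-65],[59,0,-90],[60,0,-110],[60,0,-122],[60,0,-130]], dr=[[0,0,0],[0,0,0],[0,0,0],[0,0,0],[0,0,0],[0,0,0],[0,0,0],[0,0,0],[0,0,0],[0,0,0]])

```text
clock: 18.95
position: [489.7, -313.4, 322.3]
ee_rot: [0.055, 0.998, -0.0, 0.001]
contact_force: [0.4, 0.4, -3.8]
gripper_width: 55.1
grasp_force: 64.5
```

Run:
```python
from h import *
at()
t=arm.get_image("top")[:,:,::-1];s=arm.get_image("scene")[:,:,::-1]
c=lambda a,x,y:cv2.resize(a[y-50:y+50,x-50:x+50],(400,400),interpolation=cv2.INTER_CUBIC)
cv2.imwrite("pics/m4.png",np.hstack([c(t,375,185),c(s,200,150)]))
# 10 mm short check of travel: commanded pose now
p=np.array([549.1-59.6,-320+6.6,321]);print(p);go(p,3.0316,(621,301,321),3.0316);go(p,3.0316,(621,301,321),3.0316+.28)
```

```text
t 18.95 p [ 489.7 -313.4  322.3] yaw 3.032 tilt [-0.0001  0.001 ] F [ 0.4  0.4 -3.8] M [ 0.01  0.01 -0.01] w 55.1 gf 64.5 j [-0.29  0.38 -0.22 -0.   -0.97 -1.39]
[ 489.5 -313.4  321. ]
travel [-63.3, 625.1, 0.0] drz -0.0
travel [-63.3, 625.1, 0.0] drz -0.28
```

View pics/m4.png

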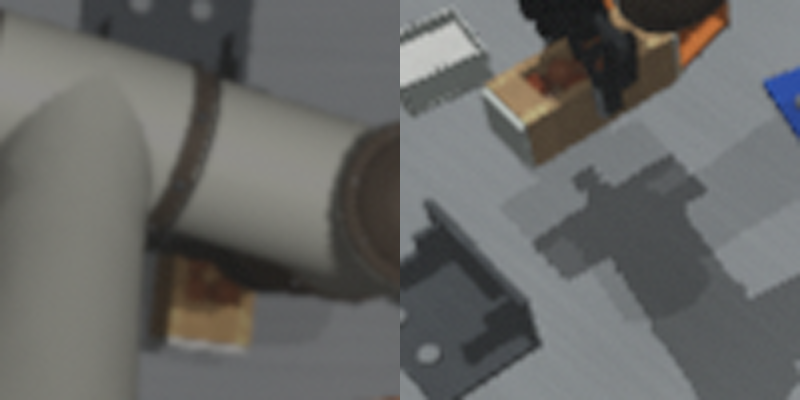

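Both caps are flush on the sleeve: only a thin white rim shows at left-half (205,345) and right-half (510,130). The pack is level. Next I carry it to the plate centre.

Request:
move_arm(fingers=[50,50,50,50,50,50,50,50,50,50], travel=[[-1,12,0],[-4,40,0],[-8,80,0],[-12,122,0],[-17,165,0],[-21,210,0],[-25,250,0],[-29,285,0],[-31,310,0],[-33,320,0]], dr=[[0,0,0],[0,0,0],[0,0,0],[0,0,0],[0,0,0],[0,0,0],[0,0,0],[0,0,0],[0,0,0],[0,0,0]])

```text
clock: 20.05
position: [557.7, 3.8, 319.6]
ee_rot: [0.053, 0.999, -0.0, -0.001]
contact_force: [0.9, -0.7, -3.1]
gripper_width: 55.2
grasp_force: 64.7
```

Request:
move_arm(fingers=[50,50,50,50,50,50,50,50,50,50], travel=[[-1,12,0],[-4,40,0],[-8,80,0],[-11,122,0],[-15,165,0],[-19,205,0],[-23,245,0],[-27,275,0],[-29,295,0],[-30,305,0]], dr=[[0,0,0],[0,0,0],[0,0,0],[0,0,0],[0,0,0],[0,0,0],[0,0,0],[0,0,0],[0,0,0],[0,0,0]])

```text
clock: 21.05
position: [621.1, 302.2, 319.6]
ee_rot: [0.055, 0.999, -0.0, -0.001]
contact_force: [0.0, -0.2, -4.0]
gripper_width: 55.5
grasp_force: 64.7
```

Request:
move_arm(fingers=[50,50,50,50,50,50,50,50,50], travel=[[0,0,8],[0,0,22],[0,0,36],[0,0,48],[0,0,56],[0,0,60],[0,0,62],[0,0,63],[0,0,63]], dr=[[0,0,0],[0,0,0],[0,0,0],[0,0,0],[0,0,0],[0,0,0],[0,0,0],[0,0,0],[0,0,0]])

```text
clock: 21.95
position: [621.1, 301.0, 258.5]
ee_rot: [0.055, 0.998, 0.0, 0.0]
contact_force: [0.0, 0.2, -3.1]
gripper_width: 55.5
grasp_force: 64.7
```

Run:
```python
from h import *
at()
```

```text
t 21.95 p [621.1 301.  258.5] yaw 3.032 tilt [0.0003 0.0004] F [ 0.   0.2 -3.1] M [ 0.    0.01 -0.  ] w 55.5 gf 64.7 j [ 0.68  0.61  0.01  0.   -0.96 -2.37]
```

Request:
move_arm(fingers=[50,50,50,50,50], travel=[[0,0,1],[0,0,2],[0,0,3],[0,0,4],[0,0,4]], dr=[[0,0,0],[0,0,0],[0,0,0],[0,0,0],[0,0,0]])

```text
clock: 22.45
position: [621.0, 300.9, 254.7]
ee_rot: [0.055, 0.998, 0.0, 0.0]
contact_force: [-0.3, -0.3, 0.9]
gripper_width: 55.3
grasp_force: 65.1
```

Request:
move_arm(fingers=[50,50,50], travel=[[0,0,0.7],[0,0,1],[0,0,1]], dr=[[0,0,0],[0,0,0],[0,0,0]])

```text
clock: 22.75
position: [621.0, 300.9, 254.5]
ee_rot: [0.055, 0.999, 0.0, 0.0]
contact_force: [-2.6, -0.7, 5.3]
gripper_width: 55.7
grasp_force: 65.6
```

On the plate. Opening straight up: release, then rise.

Request:
move_arm(fingers=[60,66,72,78,84,85,85,85,85,85], travel=[[0,0,0],[0,0,0],[0,0,0],[0,0,0],[0,0,0],[0,0,0],[0,0,0],[0,0,0],[0,0,0],[0,0,0]], dr=[[0,0,0],[0,0,0],[0,0,0],[0,0,0],[0,0,0],[0,0,0],[0,0,0],[0,0,0],[0,0,0],[0,0,0]])

```text
clock: 23.75
position: [621.0, 300.8, 253.0]
ee_rot: [0.055, 0.998, 0.0, 0.0]
contact_force: [-0.3, -0.2, -0.1]
gripper_width: 85.1
grasp_force: 0.0
```

Request:
move_arm(fingers=[85,85,85,85,85,85,85,85,85,85], travel=[[0,0,-5],[0,0,-15],[0,0,-30],[0,0,-50],[0,0,-70],[0,0,-95],[0,0,-120],[0,0,-140],[0,0,-150],[0,0,-150]], dr=[[0,0,0],[0,0,0],[0,0,0],[0,0,0],[0,0,0],[0,0,0],[0,0,0],[0,0,0],[0,0,0],[0,0,0]])

```text
clock: 24.75
position: [620.9, 300.8, 406.0]
ee_rot: [0.055, 0.998, 0.002, 0.002]
contact_force: [0.0, -0.5, 0.4]
gripper_width: 85.1
grasp_force: 0.0
```

Request:
move_arm(fingers=[85,85,85,85,85,85,85,85,85,85], travel=[[0,-12,0],[0,-40,0],[0,-80,0],[0,-120,0],[0,-160,0],[0,-195,0],[0,-225,0],[0,-245,0],[0,-250,0],[0,-250,0]], dr=[[0,0,0],[0,0,0],[0,0,0],[0,0,0],[0,0,0],[0,0,0],[0,0,0],[0,0,0],[0,0,0],[0,0,0]])

```text
clock: 25.75
position: [593.1, 51.3, 402.0]
ee_rot: [0.056, 0.998, -0.0, -0.001]
contact_force: [0.2, 0.0, 0.3]
gripper_width: 84.8
grasp_force: 0.0
```

Run:
```python
from h import *
at()
t=arm.get_image("top")[:,:,::-1];s=arm.get_image("scene")[:,:,::-1]
c=lambda a,x,y:cv2.resize(a[y-60:y+60,x-60:x+60],(400,400),interpolation=cv2.INTER_CUBIC)
cv2.imwrite("pics/m5.png",np.hstack([c(t,172,155),c(s,322,290)]))
f={}
for n,im,p in(("top",t,(172,150)),("scene",s,(322,280))):
    hsv=cv2.cvtColor(np.ascontiguousarray(im),cv2.COLOR_BGR2HSV).astype(int);h,sa,v=[hsv[...,i] for i in range(3)]
    yy,xx=np.mgrid[:384,:512];m=((h<14)|(h>172))&(sa>90)&(v<170)&(np.hypot(xx-p[0],yy-p[1])<35)
    f[n]=(xx[m].mean(),yy[m].mean());print(n,m.sum(),plane(n,f[n],120).round(1))
print(tri(f["scene"],f["top"]))
```

```text
t 25.75 p [593.1  51.3 402. ] yaw 3.03 tilt [-0.0003 -0.001 ] F [0.2 0.  0.3] M [-0.03  0.02  0.03] w 84.8 gf 0.0 j [ 0.36  0.34 -0.07 -0.   -1.16 -2.04]
top 0 [nan nan nan]
scene 330 [620.6 299.  120. ]
 ** On entry to DLASCL parameter number  4 had an illegal value
 ** On entry to DLASCL parameter number  4 had an illegal value
 ** On entry to DLASCL parameter number  4 had an illegal value
 ** On entry to DLASCL parameter number  4 had an illegal value
 ** On entry to DLASCL parameter number  5 had an illegal value
 ** On entry to DLASCL parameter number  4 had an illegal value<stdin>:10: RuntimeWarning: Mean of empty slice.
  ret = ret.dtype.type(ret / rcount)
Traceback (most recent call last):
  File "h.py", line 12, in tri
    s=np.linalg.lstsq(np.c_[d1,-d2],o2-o1,rcond=None)[0]
      ~~~~~~~~~~~~~~~^^^^^^^^^^^^^^^^^^^^^^^^^^^^^^^^
numpy.linalg.LinAlgError: SVD did not converge in Linear Least Squares
```

View pics/m5.png

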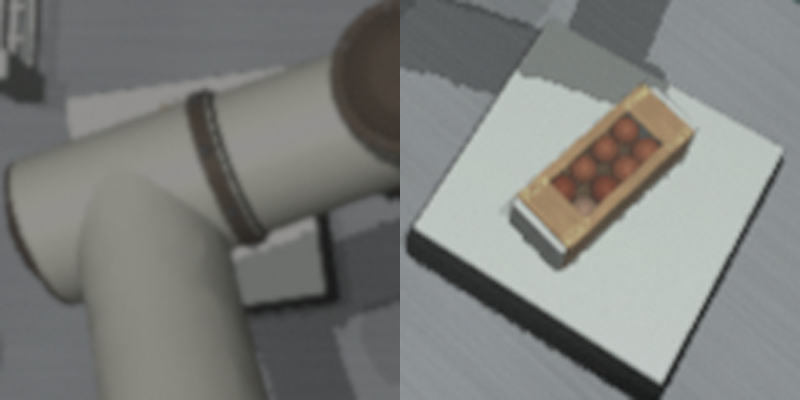

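The pack lies flat, window up, at the middle of the plate. Its measured centre is about (621,299) against the plate's (621,301). Both caps are flush and the arm is clear, so I hand it in.

```bash
python3 -c "
from bench import arm
print(arm.job_done())"
```

```text
the job is handed in; nothing more can be done
None
```

Both caps were pushed home on the steel bracket, the pack was left window up about 2 mm from the middle of the weighing plate, and I handed the job in at about 26 s on the robot's clock (no verdict was shown).

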